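# Take the lamp module out of the microscope light source

### The arm

A 6-joint arm with a two-finger parallel gripper is mounted at the origin on the work surface. World frame = base frame: x ahead of the robot, y to its left, z up, the work surface at z = 0. Lengths are in m, angles in degrees, forces in N, time in s.
With the tool pointing down it reaches from about 0.3 to 0.75 m from the base axis. Payload 8.5 kg.
Tool frame: the origin (TCP) lies at the very end of the fingers, on their centre line; the grasp point (between the pads) lies 19 mm behind it (hold_point_z is the distance from the TCP to the grasp point, in m); z points along the fingers, y is the direction in which the jaws open and shut (so a half turn about z gives the same grasp; the last joint's range is limited). The gripper opens to 85 mm and grips with 20 to 120 N. Pads are 22 mm wide; open, the fingers measure 114 mm over their backs; the gripper's body (76 mm by 85 mm) begins 54 mm behind the grasp point. The pads swing forward as they close: fully open they stand 13 mm farther back than shut.
Start: joints at [64.039, 21.807, 74.336, -0, 83.858, -12.336], TCP at [0.13, 0.535, 0.231] pointing down, gripper open.
Joint ranges: [-178.18, 178.18], [-50.72, 133.34], [12.68, 142.11], [-81.47, 261.47], [9.98, 163.14], [-165.26, 165.26]. Speed limits (degrees/s): [136.94, 136.94, 180, 180, 180, 180].

### API

Orientations are given as a 3x3 rotation matrix whose columns are the frame's x, y, z axes.
In Python, from rig import observe, get_image, close_job, hold_point_z gives the robot as it stands. The module is installed in compiled form; this text tells all that it offers.
- The arm moves only by the tool jog_arm, never from a script. Its arguments are lists of equal length, an entry for each row: "travel": the shift along the world's x, y, z in m, a list of three; "dr": the turn, a rotation vector about the world's x, y, z in rad, a list of three. In form: {"travel": [[x, y, z], ...], "dr": [[rx, ry, rz], ...]}. A call has 1 to 20 rows; each row shifts and turns the commanded pose from where the row before left it; what a row does not reach is not made up. A row lasts 1/12 s, in which the tool goes at most 41.7 mm and 7.16 degrees, less where a joint would pass 70% of its speed; a pose out of reach is approached as far as the arm can. A call with a gripper value outside its range is refused whole. "jaw" is the finger opening in m, from 0 to 0.0854, set as the call begins (left out, the last holds). The fingers move at their own pace and stop on an object; "newtons" is the grip in N (left out, the last holds). Time passes only in rows, so rows that do not move let the fingers close. It gives the time, the measured TCP pose, the force and the opening at its end, in the units of the state.
- observe(): the state, without advancing time (a new reading comes with each control period).
- get_image(name): name is "scene" or "top" or "wrist"; returns a dict with "color" (480x640x3 uint8, red, green, blue), "fovy" (degrees; the focal length in pixels is half the picture's height over the tangent of half this angle, whatever the lens; pixels are square), "cx", "cy" (the principal point, pixels), "R" (3x3) and "t" (3): a world point X has camera coordinates R X + t. Camera axes: x right, y down, z forward; pixel columns grow to the right and rows downward; lengths in m; the calibration is good to about 2 mm. A picture is of the moment at which its call begins. There is no depth.
- close_job(): hands the job in, once; it reports no verdict.
The state is a dict: "time_s": time; "q": joint angles; "qvel": joint speeds; "joint_efforts": joint torques, N m; "position": TCP position; "tool_rot": TCP orientation; "ft_force": force on the tool from outside, world axes, zero at the start; "wrist_torque": the same for the moment, N m; "grip_width": finger opening in m.
Only numpy, scipy, OpenCV 4.12 (cv2) and the standard library are available. Lean on these libraries where they do the work, as an engineer would, in place of code of your own. Each camera call takes 0.05 s, during which the arm holds its last target.

### The job

The lamp module on top of the microscope's light source is due for replacement: squeeze its two side tabs together and, keeping them squeezed, turn it counter-clockwise (seen from above) until you feel it meet its stop, somewhere between an eighth and a quarter of a turn, then lift it straight out without straining the socket. Set it down upright on the floor of the empty steel tray - lower it until it stands, do not drop it - and let go. Leave the slide box, the oil bottle and the objective lens where they are.

Things in the scene. Friction and masses are not known exactly. Their poses are not given: they have to be found in the camera images.
- module_mid (a point): The lamp module, a black finned cylinder, 34 mm diameter, 34 mm tall above its shoulder, a grey upright tab on its +y and its -y side. Point on its axis (z, up), 18 mm above the shoulder, halfway up the tabs, which reach 16 mm below and above it. Free, it measures 54 mm over the tabs, 46 mm with both fully in. About 0.2 kg.
- module: The same module; origin on its axis at the shoulder. Below the shoulder: a plug 18 mm in diameter, 19 mm long, with two lugs at its foot (28 mm over both, along its x, 6 mm wide). In the socket it has 1 mm of sideways play and 1.5 mm up and down, so an off-centre grip presses one tab hard and the other hardly at all.
- tab_a_face (a point): Middle of the outer face of the +y tab (20 mm wide, 32 tall, 4 thick), 27 mm from the axis when free. It springs 4 mm straight in to a hard stop; its spring pushes back 5 N at first, 10 N fully in. A claw under the tab, down to 8 mm below the shoulder, stands between two catch posts; both tabs must be in by 2.5 mm or more at once before the module can turn.
- tab_b_face (a point): The same for the -y tab. Whatever pushes the module against its socket (uneven squeeze, twisting against posts or stop, pulling on caught lugs) must stay gentle: in all under 45 N, which is about 0.4 N m of twist at the stop.
- socket (a point): Centre of the socket, at the height where the module's shoulder rests, 95 mm above the bench; x, y as the light source's; locked, the module's x, y lie along them. Turned counter-clockwise (from above) to a hard stop the lugs stand in 7.8 mm slots and it lifts straight out, clear after 20 mm.
- module_foot (a point): Centre of the foot of the module's plug, 19 mm below its shoulder. Its lugs sit in a slotted ring inside the socket that is set differently each time and hidden: the hard stop comes anywhere from 43 to 83 degrees (0.75 to 1.45 rad) from locked and must be felt. The slots pass the lugs from the stop to about 5 degrees back; further back the module cannot be lifted.
- lightbox: The microscope's light source: fixed cream box 150 x 130 x 75 mm (x, y, z), black knob on its front (-x), vents in its sides; origin at the centre of its underside. The socket is on top, in the middle. Its catch posts reach up to 1.5 mm below the shoulder's height, within 31 mm of the axis; nothing else stands above the flat top.
- tray_in (a point): Centre of the inner floor of the open steel tray, 130 x 110 mm outside (x, y), walls 4 mm thick and 14 mm high over the bench, floor 4 mm thick; loose, 0.6 kg. Standing in it on its plug, the module has module_mid 37 mm above this floor.
- tray: The same tray; origin at the centre of its underside.
- slidebox_mid (a point): Bystander: closed grey slide box 120 x 90 x 30 mm, point at its centre. It lies on one side of the light source and the tray on the other; they may be swapped.
- oilbottle_mid (a point): Bystander: small amber bottle, 34 mm diameter, 75 mm tall, point at half its height; stands beyond the light source.
- objective_mid (a point): Bystander: aluminium objective lens standing on end, 32 mm diameter, 45 mm tall, point at half its height; stands beyond the light source.
Mind the look-alikes: they are no part of the job. There is more than one size of the module; the job needs the middle-sized.

How it is judged (in metres and radians):
On the way, in this order (a step that is already met when the one before it is completed fails the run):
1. the module, still down in its socket, has been turned out of its lock (by more than 34 degrees) (angle between the x axis of module_mid and the x axis of socket, either way round above 0.6 rad and z of module_mid in the frame of socket below 0.022 m and horizontal distance between module_mid and socket below 0.004 m), for 0.1 s.
2. the module has been lifted clear of its socket (z of module_mid in the frame of socket above 0.042 m), for 0.1 s.
3. the module stands on the tray's floor while the fingers still hold it (contact force between module and tray above 0.3 N and contact force between the fingers and module above 0.3 N and angle between module_mid's own z axis and vertical below 0.25 rad), for 0.05 s.
At the end, for the whole second after the job is handed in: The module stands upright (within 0.1 rad) and at rest on its plug on the tray's floor, anywhere inside the walls (axis within 50 mm of the tray's centre along its long side and 40 mm along its short side, module_mid 33 to 41 mm above the floor), released, the tray flat on the bench (x of module_mid in the frame of tray_in between -0.05 and 0.05 m and y of module_mid in the frame of tray_in between -0.04 and 0.04 m and z of module_mid in the frame of tray_in between 0.033 and 0.041 m and angle between module_mid's own z axis and vertical below 0.1 rad and linear speed of module below 0.02 m/s and angle between tray's own z axis and vertical below 0.05 rad and height (world z) of tray below 0.004 m); the robot touches nothing.
It fails at once if the socket is strained: the module bears on the light source with more than 45 N (contact force between module and lightbox above 45 N).
It fails at once if the module is tipped over (more than 0.6 rad) (angle between module_mid's own z axis and vertical above 0.6 rad).
It fails at once if the slide box, oil bottle or objective is moved by more than 25 mm (distance of any of slidebox_mid, oilbottle_mid, objective_mid from where it was at the start of the episode above 0.025 m).
It also fails if it takes over 72 s, if anything falls off the work surface, if the arm or the gripper's body presses on something with over 40 N, if the wrist force passes 120 N, or if a joint passes its speed limit or range.

## Working session

There is one attempt and no reset: what is moved stays moved. The work goes in short steps, Python scripts to look and compute and a tool call to move; the robot and the scene stay as the last step left them, time stands still between calls to the robot, and variables do not carry over. Pictures are saved under pics/ and viewed, and the job is handed in when it is done.

Besides the shell and the picture viewer there is one more tool, called after "Call:" by a JSON object that holds its "api" and its "payload", one argument or row to a line. jog_arm: Moves the arm, as the interface text tells. Its arguments: {"type":"object","properties":{"travel":{"type":"array"},"dr":{"type":"array"},"jaw":{"type":"number"},"newtons":{"type":"number"}},"required":["travel","dr"]}

```bash
mkdir -p pics
cat > h.py <<'E'
import numpy as np,cv2
from rig import observe,get_image
def snap(n,f):
    im=get_image(n); cv2.imwrite('pics/'+f+'.png',im['color'][:,:,::-1]); np.savez('pics/'+f+'.npz',**{k:im[k] for k in('fovy','cx','cy','R','t')}); return im
def ray(im,u,v):
    f=240/np.tan(np.radians(float(im['fovy']))/2); R=np.array(im['R']);t=np.array(im['t'])
    d=R.T@np.array([(u-im['cx'])/f,(v-im['cy'])/f,1.]); return -R.T@t,d
def onz(im,u,v,z):
    c,d=ray(im,u,v); return c+d*(z-c[2])/d[2]
def proj(im,X):
    f=240/np.tan(np.radians(float(im['fovy']))/2); p=np.array(im['R'])@np.array(X)+np.array(im['t']); return f*p[0]/p[2]+im['cx'],f*p[1]/p[2]+im['cy']
E
python3 - <<'E'
from h import *
for n in('scene','top','wrist'):
    im=snap(n,n+'0'); print(n,im['fovy'],-np.array(im['R']).T@im['t'])
s=observe(); print(s)
from rig import hold_point_z; print(hold_point_z)
E
```

```text
scene 53.34859165085785 [1.21746178 0.24595956 0.60509848]
top 53.590522998038885 [0.41096855 0.00632226 0.97937858]
wrist 63.957209390755985 [0.04631839 0.55395201 0.37506638]
{'time_s': 0.15, 'q': array([ 6.40409803e+01,  2.18315947e+01,  7.43686532e+01,  1.58164341e-04,
        8.38602412e+01, -1.23350296e+01]), 'qvel': array([ 0.0110916 , -0.24047435, -0.09148654, -0.01433174,  0.08016231,
        0.05190675]), 'joint_efforts': array([ 1.97076377e-03, -4.48625278e+01, -2.31345910e+01, -2.20291367e-04,
        3.71259986e-03,  3.36985215e-05]), 'position': array([0.12945297, 0.5343335 , 0.23089463]), 'tool_rot': array([[-9.71862337e-01,  2.35549108e-01, -4.64591458e-04],
       [ 2.35549455e-01,  9.71861901e-01, -9.48015146e-04],
       [ 2.28214616e-04, -1.03077448e-03, -9.99999443e-01]]), 'ft_force': array([-0.61087937, -0.42799573, -0.03523966]), 'wrist_torque': array([0.03405207, 0.05092391, 0.01730827]), 'grip_width': 0.0857077071420317}
0.0187
```

View pics/scene0.png

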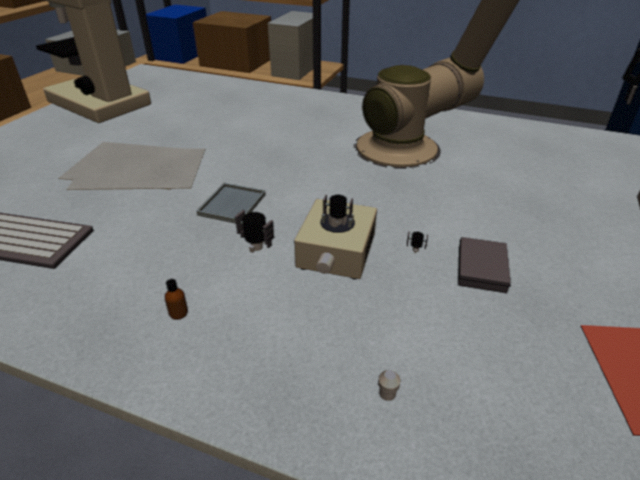

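View pics/top0.png

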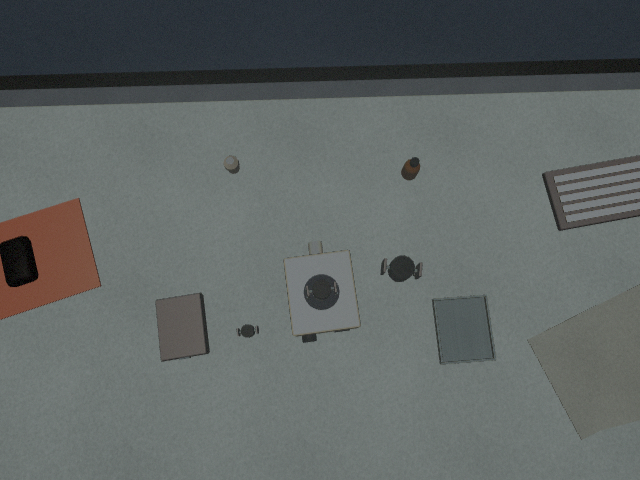

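View pics/wrist0.png

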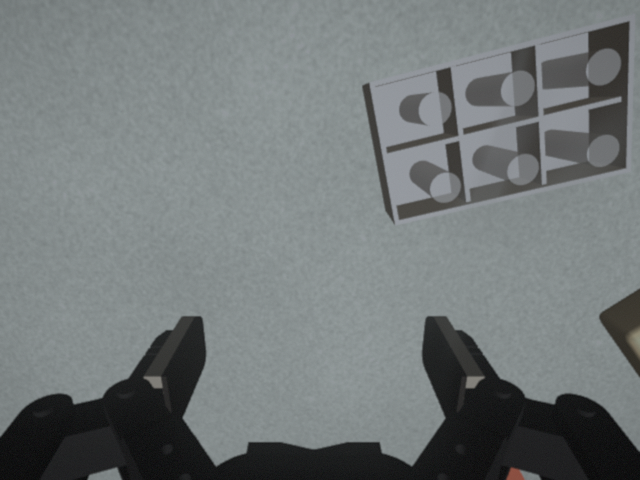

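Candidates in the top view for the module: (321,291) on top of the cream box, (401,268) larger, on the bench, and (248,331) smaller, on the bench. The one in the socket fits the description, so I'll check it in close crops.

Run:
```python
from h import *
a=cv2.imread('pics/top0.png')[230:360,260:440]; b=cv2.imread('pics/scene0.png')[180:290,280:390]
a=cv2.resize(a,(780,563),interpolation=cv2.INTER_CUBIC); a=cv2.convertScaleAbs(a,alpha=1.8)
cv2.imwrite('pics/ca.png',a); cv2.imwrite('pics/cb.png',cv2.resize(b,(600,600),interpolation=cv2.INTER_CUBIC))
t=np.load('pics/top0.npz'); print(t['cx'],t['cy'],t['R'],proj(t,[0,0,0]),proj(t,[.13,.535,.23]))
for n,u,v,z in(('modtop',321,291,.13),('tray',464,329,.01),('box',182,326,.03),('big',401,268,.05),('small',248,331,.03),('obj',231,163,.04),('oil',411,168,.07)): print(n,onz(t,u,v,z))
```

```text
323.5107011872355 242.6333026755605 [[-0.03249485 -0.99945255  0.00621958]
 [-0.97827061  0.03053001 -0.205072  ]
 [ 0.20476985 -0.01274821 -0.97872713]] (np.float64(330.89152529968334), np.float64(570.1544916752852)) (np.float64(-48.55858964229458), np.float64(558.4299760309301))
modtop [0.50050474 0.00261714 0.13      ]
tray [ 0.42757237 -0.28298317  0.01      ]
box [0.45096772 0.2773694  0.03      ]
big [ 0.54939109 -0.15732932  0.05      ]
small [0.43710696 0.14785406 0.03      ]
obj [0.78353851 0.18186432 0.04      ]
oil [ 0.74997518 -0.18754967  0.07      ]
```

View pics/ca.png

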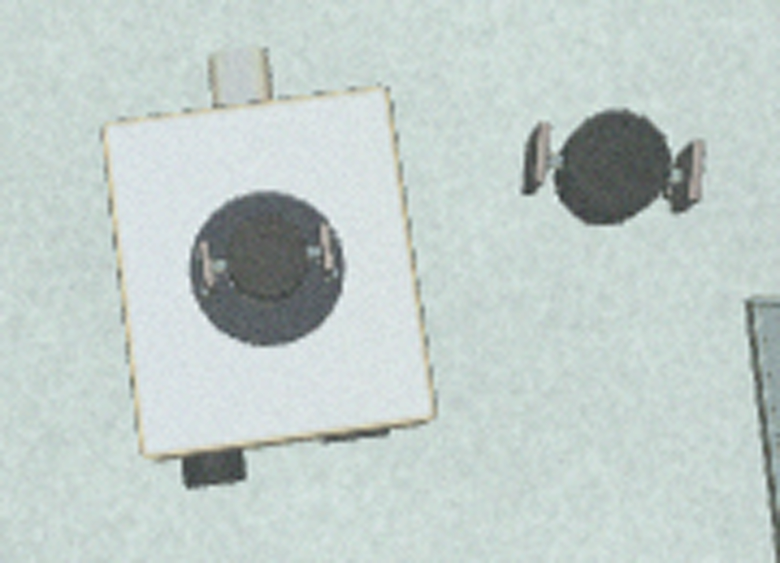

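View pics/cb.png

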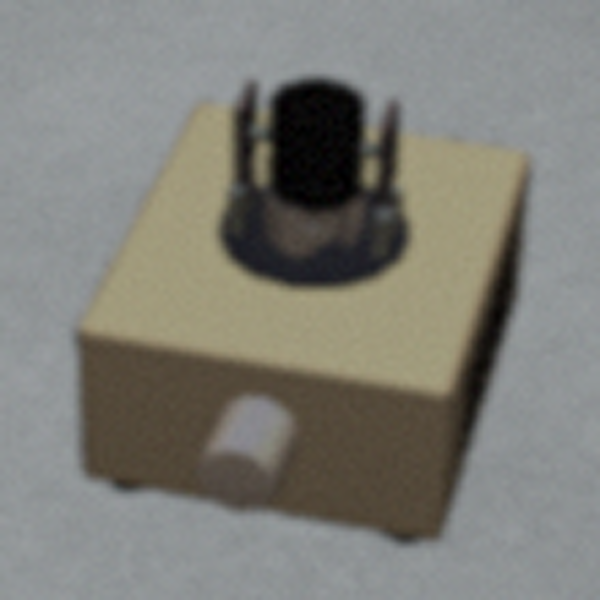

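Run:
```python
from h import *
t=np.load('pics/top0.npz')
P=[onz(t,260+u/4.333,230+v/4.333,.075) for u,v in((105,125),(388,88),(435,415),(145,458))]
P=np.array(P);print(P,P.mean(0))
for i in range(4):
    d=P[(i+1)%4]-P[i];print(np.linalg.norm(d),np.degrees(np.arctan2(d[1],d[0])))
print('mod',onz(t,260+268/4.333,230+256/4.333,.129))
print('disc',onz(t,260+267/4.333,230+269/4.333,.08))
T=[onz(t,u,v,.014) for u,v in((432,298),(486,296),(495,360),(439,364))];T=np.array(T);print(T,T.mean(0))
for i in range(4):
    d=T[(i+1)%4]-T[i];print(np.linalg.norm(d),np.degrees(np.arctan2(d[1],d[0])))
```

```text
[[ 0.57059556  0.0713385   0.075     ]
 [ 0.58341339 -0.05540979  0.075     ]
 [ 0.43869502 -0.06945646  0.075     ]
 [ 0.42448925  0.05638499  0.075     ]] [0.5042983  0.00071431 0.075     ]
0.12739475953026325 -84.22541020745807
0.14539847067605646 -174.4561164368726
0.1266407304347264 96.44064309007425
0.14686954171174155 5.843689983116886
mod [0.50399851 0.00098105 0.129     ]
disc [0.5036913  0.00129045 0.08      ]
[[ 0.49136039 -0.2225459   0.014     ]
 [ 0.49189677 -0.33270814  0.014     ]
 [ 0.36532349 -0.33755687  0.014     ]
 [ 0.36130215 -0.22606337  0.014     ]] [ 0.4274707  -0.27971857  0.014     ]
0.11016354235888874 -89.72102666254796
0.1266661171602612 -177.8062014201824
0.1115659976075319 92.06564609344507
0.13010579398837807 1.5492070565480147
```

Call:
{"api": "jog_arm", "payload": {
  "travel": [
    [0.0139, -0.0197, 0.001],
    [0.0139, -0.0197, 0.001],
    [0.0139, -0.0197, 0.001],
    [0.0139, -0.0197, 0.001],
    [0.0139, -0.0197, 0.001],
    [0.0139, -0.0197, 0.001],
    [0.0139, -0.0197, 0.001],
    [0.0139, -0.0197, 0.001],
    [0.0139, -0.0197, 0.001],
    [0.0139, -0.0197, 0.001],
    [0.0139, -0.0197, 0.001],
    [0.0139, -0.0197, 0.001],
    [0.0139, -0.0197, 0.001],
    [0.0139, -0.0197, 0.001]
  ],
  "dr": [
    [0, 0, -0.104],
    [0, 0, -0.104],
    [0, 0, -0.104],
    [0, 0, -0.104],
    [0, 0, -0.104],
    [0, 0, -0.104],
    [0, 0, -0.104],
    [0, 0, -0.104],
    [0, 0, -0.104],
    [0, 0, -0.104],
    [0, 0, -0.104],
    [0, 0, -0.104],
    [0, 0, -0.104],
    [0, 0, -0.104]
  ],
  "jaw": 0.085,
  "newtons": 25
}}

```text
time_s: 1.32
position: [0.3245, 0.2576, 0.2453]
tool_rot: [[0.128, 0.992, -0.0], [0.992, -0.128, -0.0], [-0.0, -0.0, -1.0]]
ft_force: [0.1, 0.9, -0.2]
grip_width: 0.0849
```

Call:
{"api": "jog_arm", "payload": {
  "travel": [
    [0.0139, -0.0197, 0.001],
    [0.0139, -0.0197, 0.001],
    [0.0139, -0.0197, 0.001],
    [0.0139, -0.0197, 0.001],
    [0.0139, -0.0197, 0.001],
    [0.0139, -0.0197, 0.001],
    [0.0139, -0.0197, 0.001],
    [0.0139, -0.0197, 0.001],
    [0.0139, -0.0197, 0.001],
    [0.0139, -0.0197, 0.001],
    [0.0139, -0.0197, 0.001],
    [0.0139, -0.0197, 0.001],
    [0.0139, -0.0197, 0.001],
    [0, 0, 0]
  ],
  "dr": [
    [0, 0, -0.104],
    [0, 0, -0.104],
    [0, 0, -0.104],
    [0, 0, -0.104],
    [0, 0, -0.104],
    [0, 0, -0.104],
    [0, 0, -0.104],
    [0, 0, -0.104],
    [0, 0, -0.104],
    [0, 0, -0.104],
    [0, 0, -0.104],
    [0, 0, -0.104],
    [0, 0, -0.104],
    [0, 0, 0]
  ]
}}

```text
time_s: 2.48
position: [0.5067, -0.0003, 0.2577]
tool_rot: [[0.996, 0.088, -0.0], [0.088, -0.996, -0.001], [-0.0, 0.001, -1.0]]
ft_force: [-0.7, 0.3, -1.5]
grip_width: 0.0852
```

Run:
```python
from h import *
snap('wrist','w1');snap('top','t1')
s=observe();print(s['time_s'],s['q'],s['position'],s['tool_rot'],s['ft_force'],s['wrist_torque'])
```

```text
2.5833 [-1.32053484e+01  1.61862086e+01  7.83778504e+01  9.67810200e-03
  8.55051449e+01  7.12951192e+01] [0.50477364 0.00229261 0.25782216] [[ 9.95397639e-01  9.58240401e-02 -1.13742943e-03]
 [ 9.58245908e-02 -9.95398139e-01  4.39862625e-04]
 [-1.09004572e-03 -5.46831928e-04 -9.99999256e-01]] [ 0.1060727  -0.06797944  0.85490481] [-0.04035232  0.09163923  0.01805595]
```

View pics/w1.png

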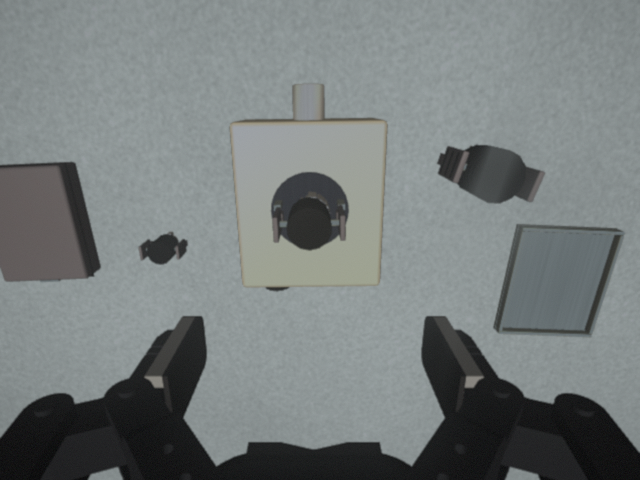

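The wrist view shows the module at about (308,222), with tabs at (276,222) and (343,222). The box corners are near (231,122), (386,120), (381,285) and (243,287), and the tray is at (560,280).

Run:
```python
from h import *
a=cv2.imread('pics/w1.png')[110:300,220:400]
cv2.imwrite('pics/w1c.png',cv2.resize(cv2.convertScaleAbs(a,alpha=1.5),None,fx=3.1,fy=3.1,interpolation=cv2.INTER_CUBIC))
a=cv2.imread('pics/t1.png')[220:350,260:440]
cv2.imwrite('pics/t1c.png',cv2.resize(cv2.convertScaleAbs(a,alpha=1.5),(780,563)))
```

```text
(no output)
```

View pics/w1c.png

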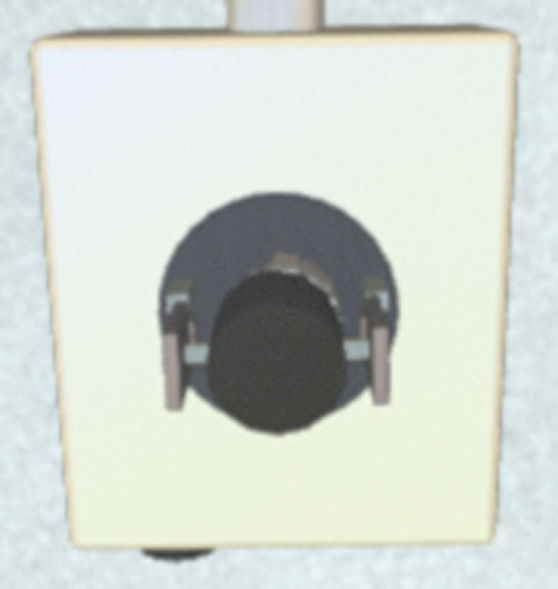

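Run:
```python
from h import *
w=np.load('pics/w1.npz')
g=lambda u,v,z: onz(w,220+u/3.1,110+v/3.1,z)
P=np.array([g(*p,.075) for p in((33,40),(517,33),(495,543),(73,547))]);print(P,P.mean(0))
for i in range(4):
    d=P[(i+1)%4]-P[i];print(np.linalg.norm(d),np.degrees(np.arctan2(d[1],d[0])))
L=[g(163,333,.129),g(166,408,.129)];Rr=[g(388,330,.129),g(390,404,.129)]
print(L,Rr);l=np.mean(L,0);r=np.mean(Rr,0);d=l-r
print('mid',(l+r)/2,np.linalg.norm(d),np.degrees(np.arctan2(d[1],d[0])))
print('disc c',g(277,368,.129),g(279,312,.08)); print(g(207,368,.129)-g(347,368,.129))
print('tray', np.mean([onz(w,u,v,.014) for u,v in((517,225),(622,230),(592,335),(494,331))],0))
```

```text
[[ 0.57086098  0.07217351  0.075     ]
 [ 0.58377434 -0.05429093  0.075     ]
 [ 0.43662728 -0.0698931   0.075     ]
 [ 0.42416295  0.05757148  0.075     ]] [0.50385639 0.00139024 0.075     ]
0.12712203011335474 -84.16970004307187
0.14797190212886793 -173.94748003911366
0.12807254935954185 95.58500657831324
0.14742296767524785 5.684384545820295
[array([0.50987396, 0.02943703, 0.129     ]), array([0.49101656, 0.02770994, 0.129     ])] [array([ 0.51528353, -0.02380527,  0.129     ]), array([ 0.49678889, -0.02643168,  0.129     ])]
mid [0.50324073 0.00172751 0.129     ] 0.05398226592860144 95.94478818461897
disc c [0.5035363  0.00168712 0.129     ] [0.50433029 0.00160704 0.08      ]
[-0.00293525  0.03351888  0.        ]
tray [ 0.42779254 -0.27935316  0.014     ]
```

Both views agree: socket at (0.504, 0.0015), yaw about 5.8°, 54 mm over the tabs, so this is the middle size. Next I'll lower the tool.

Call:
{"api": "jog_arm", "payload": {
  "travel": [
    [-0.001, -0.0007, -0.015],
    [0, 0, -0.02],
    [0, 0, -0.025],
    [0, 0, -0.025],
    [0, 0, -0.02],
    [0, 0, -0.015],
    [0, 0, -0.01],
    [0, 0, 0],
    [0, 0, 0]
  ],
  "dr": [
    [0, 0, 0.006],
    [0, 0, 0],
    [0, 0, 0],
    [0, 0, 0],
    [0, 0, 0],
    [0, 0, 0],
    [0, 0, 0],
    [0, 0, 0],
    [0, 0, 0]
  ]
}}

```text
time_s: 3.33
position: [0.5034, 0.0027, 0.1285]
tool_rot: [[0.995, 0.104, -0.001], [0.104, -0.995, 0.0], [-0.001, -0.0, -1.0]]
ft_force: [1.0, -0.5, 0.7]
grip_width: 0.0848
```

Run:
```python
from h import *
for i in range(3):
    snap('wrist','w2')
    s=observe();print(s['time_s'],s['position'],np.degrees(np.arctan2(s['tool_rot'][1,0],s['tool_rot'][0,0])),s['tool_rot'][:,2],s['ft_force'],s['wrist_torque'])
```

```text
3.3833 [0.50381547 0.0024643  0.12901328] 5.920238301280133 [ 6.94370958e-04 -9.12758342e-05 -9.99999755e-01] [-0.16089822  0.48575266  0.13069088] [ 0.03347155 -0.02850677 -0.01134642]
3.4333 [0.50403307 0.00228697 0.12924647] 5.900690946514272 [ 1.44674930e-03 -2.77620005e-04 -9.99998915e-01] [-0.10317045  0.54117105 -0.54529106] [ 0.02732926 -0.01591804  0.05726097]
3.4833 [0.5041066  0.00214813 0.1292705 ] 5.883327918952834 [ 1.62628169e-03 -3.44542532e-04 -9.99998618e-01] [-0.74705359  0.82927936 -0.39518233] [ 0.04451205 -0.03079922  0.00358979]
```

View pics/w2.png

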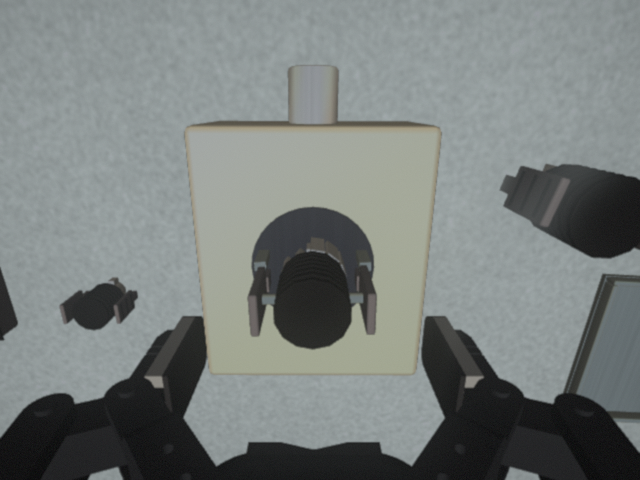

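Run:
```python
from h import *
w=snap('wrist','w3')
s=observe();p=s['position'];print(s['time_s'],p,np.degrees(np.arctan2(s['tool_rot'][1,0],s['tool_rot'][0,0])))
for k in(0,.03): print(proj(w,p-s['tool_rot'][:,2]*k), w['cx'])
for z in(.129,):
    l=(onz(w,248.5,293,z)+onz(w,250.5,335,z))/2; r=(onz(w,374.5,292,z)+onz(w,377,334,z))/2
    print(l,r,(l+r)/2,np.linalg.norm(l-r),np.degrees(np.arctan2(*(l-r)[1::-1])))
im=cv2.imread('pics/w3.png')[190:380,180:460]; cv2.imwrite('pics/w3c.png',cv2.resize(cv2.convertScaleAbs(im,alpha=1.5),None,fx=2.8,fy=2.8,interpolation=cv2.INTER_CUBIC))
```

```text
3.5333 [0.50410501 0.00206231 0.12918752] 5.868132416768699
(np.float64(312.4580041392801), np.float64(313.73046970568794)) 313.60425246496794
(np.float64(312.3306278940453), np.float64(357.2767334188752)) 313.60425246496794
[0.50092959 0.02876962 0.129     ] [ 0.50688992 -0.02483956  0.129     ] [0.50390976 0.00196503 0.129     ] 0.053939506440670124 96.34415774502286
```

View pics/w3c.png

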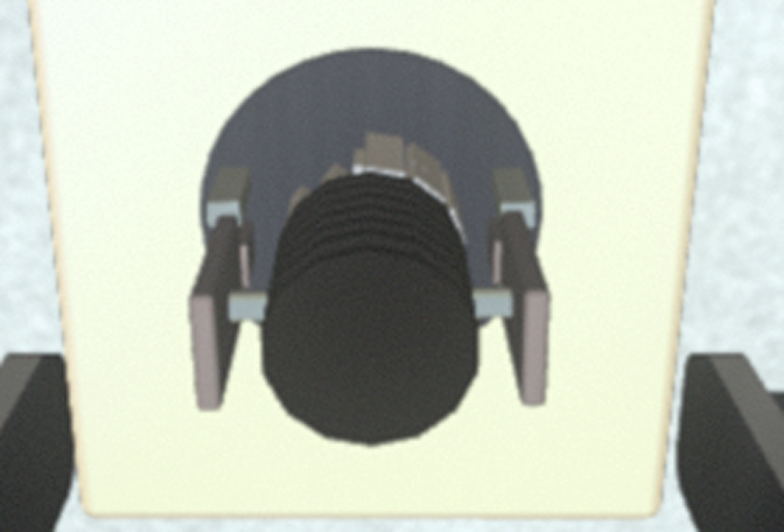

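Call:
{"api": "jog_arm", "payload": {
  "travel": [
    [0, 0, -0.01],
    [0, 0, -0.01],
    [0, 0, -0.008],
    [0, 0, -0.005],
    [0, 0, -0.002],
    [0, 0, 0],
    [0, 0, 0],
    [0, 0, 0],
    [0, 0, 0]
  ],
  "dr": [
    [0, 0, 0],
    [0, 0, 0],
    [0, 0, 0],
    [0, 0, 0],
    [0, 0, 0],
    [0, 0, 0],
    [0, 0, 0],
    [0, 0, 0],
    [0, 0, 0]
  ]
}}

```text
time_s: 4.28
position: [0.5041, 0.0019, 0.0937]
tool_rot: [[0.995, 0.102, 0.001], [0.102, -0.995, -0.0], [0.001, 0.0, -1.0]]
ft_force: [-0.3, -0.1, -0.7]
grip_width: 0.0849
```

Call:
{"api": "jog_arm", "payload": {
  "travel": [
    [0, 0, 0],
    [0, 0, 0],
    [0, 0, 0],
    [0, 0, 0],
    [0, 0, 0],
    [0, 0, 0]
  ],
  "dr": [
    [0, 0, 0],
    [0, 0, 0],
    [0, 0, 0],
    [0, 0, 0],
    [0, 0, 0],
    [0, 0, 0]
  ],
  "jaw": 0.056,
  "newtons": 20
}}

```text
time_s: 4.78
position: [0.5039, 0.002, 0.0934]
tool_rot: [[0.995, 0.102, 0.0], [0.102, -0.995, 0.0], [0.0, -0.0, -1.0]]
ft_force: [-1.1, 1.5, 1.0]
grip_width: 0.056
```

```bash
cat > st.py <<'E'
from h import *
s=observe();print(s['time_s'],s['position'],'yaw',np.degrees(np.arctan2(s['tool_rot'][1,0],s['tool_rot'][0,0])),'tilt',s['tool_rot'][:2,2],s['ft_force'],s['wrist_torque'],s['grip_width'])
y=s['tool_rot'][:,1];print('F along tool y',s['ft_force']@y,'x',s['ft_force']@s['tool_rot'][:,0])
E
python3 -c "
from h import *
snap('wrist','w4')";python3 st.py
```

```text
4.8333 [0.50386541 0.00198755 0.09335587] yaw 5.833763180615678 tilt [5.46744195e-05 1.37220615e-04] [-0.61636972  1.6976451   1.15040215] [ 0.2336618  -0.00895908  0.01463856] 0.0559818758195879
F along tool y -1.7516529913046097 x -0.44054595306353733
```

View pics/w4.png

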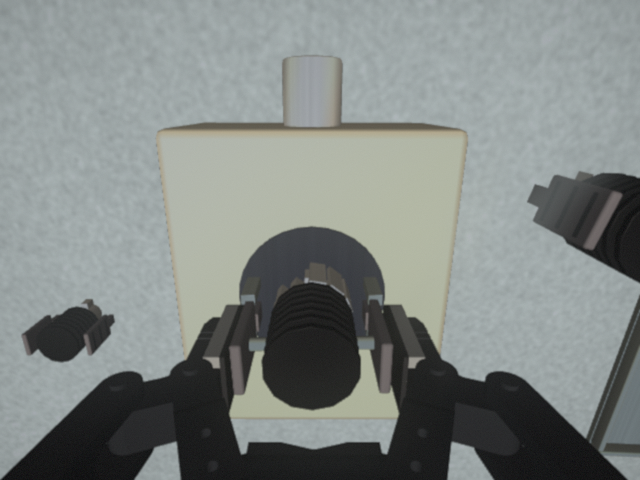

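Call:
{"api": "jog_arm", "payload": {
  "travel": [
    [0, 0.0006, 0],
    [0, 0, 0],
    [0, 0, 0],
    [0, 0, 0]
  ],
  "dr": [
    [0, 0, 0],
    [0, 0, 0],
    [0, 0, 0],
    [0, 0, 0]
  ]
}}

```text
time_s: 5.17
position: [0.5038, 0.0024, 0.0933]
tool_rot: [[0.995, 0.102, -0.0], [0.102, -0.995, -0.0], [-0.0, 0.0, -1.0]]
ft_force: [0.3, 0.8, 1.2]
grip_width: 0.0556
```

```bash
python3 st.py
```

```text
5.1667 [0.50383182 0.00243814 0.09328294] yaw 5.831775081743287 tilt [-1.00146856e-04 -9.35951139e-05] [0.34950335 0.80442135 1.19582641] [-0.06754887 -0.04136434  0.01173886] 0.05556629903754838
F along tool y -0.7646465549720958 x 0.4292996506682567
```

Call:
{"api": "jog_arm", "payload": {
  "travel": [
    [0, 0, 0],
    [0, 0, 0],
    [0, 0, 0],
    [0, 0, 0]
  ],
  "dr": [
    [0, 0, 0],
    [0, 0, 0],
    [0, 0, 0],
    [0, 0, 0]
  ],
  "jaw": 0.053
}}

```text
time_s: 5.5
position: [0.5039, 0.0025, 0.0935]
tool_rot: [[0.995, 0.102, 0.0], [0.102, -0.995, -0.0], [0.0, 0.0, -1.0]]
ft_force: [-1.2, -0.5, 3.3]
grip_width: 0.053
```

```bash
python3 st.py
```

```text
5.5 [0.50389986 0.00246575 0.09347368] yaw 5.83675783249166 tilt [ 0.00023354 -0.00012859] [-1.19914449 -0.54603251  3.25925757] [0.04660376 0.17422476 0.04084692] 0.05299661901559966
F along tool y 0.42174963106661045 x -1.2477416267217458
```

Call:
{"api": "jog_arm", "payload": {
  "travel": [
    [0, 0, 0],
    [0, 0, 0],
    [0, 0, 0],
    [0, 0, 0]
  ],
  "dr": [
    [0, 0, 0],
    [0, 0, 0],
    [0, 0, 0],
    [0, 0, 0]
  ],
  "jaw": 0.049
}}

```text
time_s: 5.83
position: [0.504, 0.0024, 0.0937]
tool_rot: [[0.995, 0.102, 0.001], [0.102, -0.995, -0.0], [0.001, 0.0, -1.0]]
ft_force: [-2.3, -0.5, 6.1]
grip_width: 0.0493
```

```bash
python3 st.py
```

```text
5.8333 [0.50399833 0.00244664 0.09373137] yaw 5.839993248317895 tilt [ 0.00064126 -0.00027643] [-2.27677917 -0.46391294  6.10457708] [-0.01807615  0.27637454  0.02619744] 0.04930838912398931
F along tool y 0.23191881568250686 x -2.308442938743593
```

Call:
{"api": "jog_arm", "payload": {
  "travel": [
    [-0.0002, 0, 0.0006],
    [0, 0, 0],
    [0, 0, 0],
    [0, 0, 0],
    [0, 0, 0],
    [0, 0, 0]
  ],
  "dr": [
    [0, 0, 0],
    [0, 0, 0],
    [0, 0, 0],
    [0, 0, 0],
    [0, 0, 0],
    [0, 0, 0]
  ],
  "jaw": 0.043,
  "newtons": 25
}}

```text
time_s: 6.33
position: [0.5039, 0.0025, 0.0944]
tool_rot: [[0.995, 0.102, 0.001], [0.102, -0.995, -0.0], [0.001, 0.0, -1.0]]
ft_force: [-0.1, 0.8, 6.8]
grip_width: 0.0455
```

```bash
python3 st.py
```

```text
6.3333 [0.50392478 0.00248116 0.09437208] yaw 5.834658307545026 tilt [ 0.00100186 -0.0002037 ] [-0.11699577  0.76447372  6.80976066] [0.04703983 0.15888009 0.0038739 ] 0.04547298990898912
F along tool y -0.7703333047018391 x -0.032028669918316925
```

Call:
{"api": "jog_arm", "payload": {
  "travel": [
    [0, 0, 0.0005],
    [0, 0, 0],
    [0, 0, 0],
    [0, 0, 0],
    [0, 0, 0],
    [0, 0, 0],
    [0, 0, 0]
  ],
  "dr": [
    [0, 0, 0],
    [0, 0, 0.02],
    [0, 0, 0.02],
    [0, 0, 0.02],
    [0, 0, 0.02],
    [0, 0, 0.02],
    [0, 0, 0.02]
  ]
}}

```text
time_s: 6.92
position: [0.5037, 0.0025, 0.0944]
tool_rot: [[0.975, 0.222, 0.0], [0.222, -0.975, -0.0], [0.0, 0.0, -1.0]]
ft_force: [-0.1, -0.2, 1.5]
grip_width: 0.0453
```

```bash
python3 st.py
```

```text
6.9167 [0.50370247 0.00248964 0.09439951] yaw 12.827079724934718 tilt [ 6.63468628e-05 -1.59954954e-05] [-0.12321469 -0.20652055  1.529789  ] [-0.02618096 -0.04053551 -0.07630793] 0.045256841005815514
F along tool y 0.1740583149940986 x -0.16589577769270283
```

Call:
{"api": "jog_arm", "payload": {
  "travel": [
    [0, 0, 0],
    [0, 0, 0],
    [0, 0, 0],
    [0, 0, 0],
    [0, 0, 0],
    [0, 0, 0],
    [0, 0, 0],
    [0, 0, 0]
  ],
  "dr": [
    [0, 0, 0.03],
    [0, 0, 0.03],
    [0, 0, 0.03],
    [0, 0, 0.03],
    [0, 0, 0.03],
    [0, 0, 0.03],
    [0, 0, 0.03],
    [0, 0, 0]
  ]
}}

```text
time_s: 7.58
position: [0.5037, 0.0025, 0.0944]
tool_rot: [[0.907, 0.42, 0.0], [0.42, -0.907, -0.0], [0.0, 0.0, -1.0]]
ft_force: [-0.4, -0.1, 2.0]
grip_width: 0.0453
```

```bash
python3 -c "
from h import *
snap('wrist','w5')"; python3 st.py
```

```text
7.6333 [0.50365184 0.00251313 0.09440369] yaw 24.75565218011923 tilt [-1.71369058e-05 -2.55623598e-05] [ 0.03301543 -0.32121471  1.89116482] [-0.03100549 -0.07391131  0.05265588] 0.045196729960542886
F along tool y 0.30555119818068566 x -0.10457674135780798
```

View pics/w5.png

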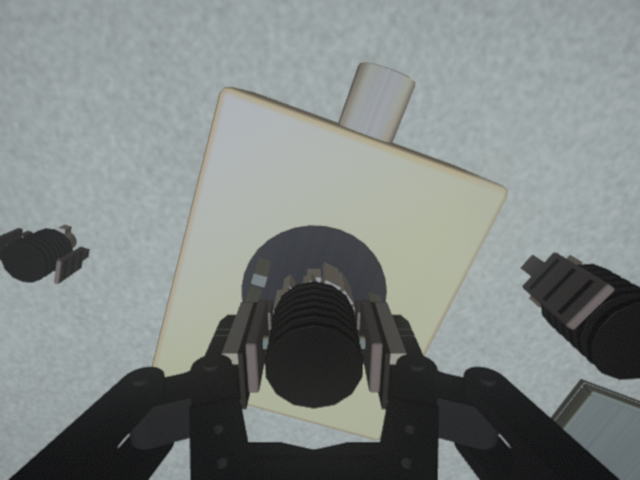

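The module turns with the gripper and the catch posts stay behind (one shows at (262,278)). I'll keep turning.

Call:
{"api": "jog_arm", "payload": {
  "travel": [
    [0, 0, 0],
    [0, 0, 0],
    [0, 0, 0],
    [0, 0, 0],
    [0, 0, 0],
    [0, 0, 0],
    [0, 0, 0],
    [0, 0, 0],
    [0, 0, 0],
    [0, 0, 0],
    [0, 0, 0],
    [0, 0, 0]
  ],
  "dr": [
    [0, 0, 0.035],
    [0, 0, 0.035],
    [0, 0, 0.035],
    [0, 0, 0.035],
    [0, 0, 0.035],
    [0, 0, 0.035],
    [0, 0, 0.035],
    [0, 0, 0.03],
    [0, 0, 0.03],
    [0, 0, 0.03],
    [0, 0, 0.03],
    [0, 0, 0]
  ]
}}

```text
time_s: 8.63
position: [0.5037, 0.0025, 0.0944]
tool_rot: [[0.699, 0.716, -0.0], [0.716, -0.699, 0.0], [0.0, -0.0, -1.0]]
ft_force: [-0.4, 0.9, 1.3]
grip_width: 0.045
```

```bash
python3 st.py
```

```text
8.6333 [0.50365484 0.00251404 0.09441026] yaw 45.68800685458746 tilt [-1.96947736e-05  2.33928479e-05] [-0.38218078  0.85781608  1.34070896] [ 0.03712274 -0.07464032  0.05262108] 0.045026290379509545
F along tool y -0.8727492860554446 x 0.3468331648155522
```

Call:
{"api": "jog_arm", "payload": {
  "travel": [
    [0, 0, 0],
    [0, 0, 0],
    [0, 0, 0]
  ],
  "dr": [
    [0, 0, 0.015],
    [0, 0, 0.015],
    [0, 0, 0]
  ]
}}

```text
time_s: 8.88
position: [0.5037, 0.0025, 0.0944]
tool_rot: [[0.677, 0.736, -0.0], [0.736, -0.677, 0.0], [-0.0, -0.0, -1.0]]
ft_force: [0.6, -0.5, 1.9]
grip_width: 0.0454
```

```bash
python3 st.py
```

```text
8.8833 [0.50365081 0.00253087 0.09439518] yaw 47.407433932618545 tilt [-4.17266445e-05  2.48889230e-05] [ 0.64402912 -0.4819136   1.94189376] [-0.00842783 -0.05104262  0.03801078] 0.04540041291253524
F along tool y 0.800181861489142 x 0.08106955011842443
```

Call:
{"api": "jog_arm", "payload": {
  "travel": [
    [0, 0, 0],
    [0, 0, 0],
    [0, 0, 0]
  ],
  "dr": [
    [0, 0, 0.015],
    [0, 0, 0.015],
    [0, 0, 0]
  ]
}}

```text
time_s: 9.13
position: [0.5036, 0.0025, 0.0944]
tool_rot: [[0.654, 0.756, -0.0], [0.756, -0.654, 0.0], [0.0, -0.0, -1.0]]
ft_force: [0.6, 0.4, 2.0]
grip_width: 0.0452
```

```bash
python3 st.py
```

```text
9.1333 [0.5036463  0.00252232 0.09440769] yaw 49.15444525438381 tilt [-1.76669959e-05  1.70537495e-05] [0.58127145 0.43829142 1.96558515] [-0.03080905 -0.05356102  0.04459807] 0.045231087941610175
F along tool y 0.15301694607235314 x 0.7117237493553497
```

Call:
{"api": "jog_arm", "payload": {
  "travel": [
    [0, 0, 0],
    [0, 0, 0],
    [0, 0, 0]
  ],
  "dr": [
    [0, 0, 0.015],
    [0, 0, 0.015],
    [0, 0, 0]
  ]
}}

```text
time_s: 9.38
position: [0.5037, 0.0025, 0.0944]
tool_rot: [[0.631, 0.776, -0.0], [0.776, -0.631, 0.0], [-0.0, -0.0, -1.0]]
ft_force: [1.2, 0.6, 1.8]
grip_width: 0.0452
```

```bash
python3 st.py
```

```text
9.3833 [0.50365049 0.00249182 0.09441278] yaw 50.87707239756333 tilt [-2.5328631e-05  9.6798869e-06] [1.21325816 0.63110127 1.84661773] [ 0.00116378 -0.09680052 -0.02090521] 0.04519635098190489
F along tool y 0.5429745449023397 x 1.2551381959586474
```

Call:
{"api": "jog_arm", "payload": {
  "travel": [
    [0, 0, 0],
    [0, 0, 0],
    [0, 0, 0]
  ],
  "dr": [
    [0, 0, 0.015],
    [0, 0, 0.015],
    [0, 0, 0]
  ]
}}

```text
time_s: 9.63
position: [0.5036, 0.0025, 0.0944]
tool_rot: [[0.607, 0.794, -0.0], [0.794, -0.607, 0.0], [-0.0, -0.0, -1.0]]
ft_force: [0.7, 0.2, 1.5]
grip_width: 0.046
```

```bash
python3 st.py
```

```text
9.6333 [0.50362668 0.00250179 0.09442119] yaw 52.59783778809218 tilt [-5.07709537e-05  1.52185376e-05] [0.68632478 0.17468484 1.47339074] [ 0.02800958 -0.0698751  -0.03524486] 0.04596589358406059
F along tool y 0.43903307475985354 x 0.555618224299844
```

Call:
{"api": "jog_arm", "payload": {
  "travel": [
    [0, 0, 0],
    [0, 0, 0],
    [0, 0, 0]
  ],
  "dr": [
    [0, 0, 0.015],
    [0, 0, 0.015],
    [0, 0, 0]
  ]
}}

```text
time_s: 9.88
position: [0.5037, 0.0025, 0.0944]
tool_rot: [[0.583, 0.812, -0.0], [0.812, -0.583, -0.0], [-0.0, -0.0, -1.0]]
ft_force: [-0.2, -0.1, 2.3]
grip_width: 0.045
```

```bash
python3 st.py
```

```text
9.8833 [0.50365015 0.00251162 0.09440957] yaw 54.319823409579435 tilt [-4.36725090e-05 -2.47877363e-06] [-0.15319695 -0.05584016  2.28649343] [-0.0201962  -0.05510155  0.01979705] 0.04499315414313355
F along tool y -0.09194810693733001 x -0.13477467247407185
```

Call:
{"api": "jog_arm", "payload": {
  "travel": [
    [0, 0, 0],
    [0, 0, 0],
    [0, 0, 0]
  ],
  "dr": [
    [0, 0, 0.015],
    [0, 0, 0.015],
    [0, 0, 0]
  ]
}}

```text
time_s: 10.13
position: [0.5036, 0.0025, 0.0944]
tool_rot: [[0.559, 0.829, -0.0], [0.829, -0.559, -0.0], [-0.0, -0.0, -1.0]]
ft_force: [1.0, -1.0, 1.9]
grip_width: 0.0453
```

```bash
python3 st.py
```

```text
10.1333 [0.50364493 0.00250361 0.09441279] yaw 56.03873425265535 tilt [-2.42665397e-05 -1.28447571e-05] [ 1.04675763 -0.98353784  1.8604472 ] [ 0.01912519 -0.07676785  0.03426004] 0.04532866524588059
F along tool y 1.4176088387140948 x -0.23105385675395643
```

Call:
{"api": "jog_arm", "payload": {
  "travel": [
    [0, 0, 0],
    [0, 0, 0],
    [0, 0, 0]
  ],
  "dr": [
    [0, 0, 0.015],
    [0, 0, 0.015],
    [0, 0, 0]
  ]
}}

```text
time_s: 10.38
position: [0.504, 0.0024, 0.0944]
tool_rot: [[0.534, 0.846, 0.001], [0.846, -0.534, -0.0], [0.0, 0.001, -1.0]]
ft_force: [1.5, 0.1, 0.2]
grip_width: 0.0452
```

```bash
python3 st.py
```

```text
10.3833 [0.50395234 0.00239102 0.09443288] yaw 57.74978210540044 tilt [ 0.00066999 -0.00017277] [1.52009252 0.07366497 0.16839283] [-0.15806146 -0.40383671 -0.02198491] 0.04523766822905213
F along tool y 1.2463830645591552 x 0.8734842700499614
```

Call:
{"api": "jog_arm", "payload": {
  "travel": [
    [0, 0, 0],
    [0, 0, 0],
    [0, 0, 0]
  ],
  "dr": [
    [0, 0, 0.015],
    [0, 0, 0.015],
    [0, 0, 0]
  ]
}}

```text
time_s: 10.63
position: [0.5042, 0.0023, 0.0945]
tool_rot: [[0.508, 0.861, 0.001], [0.861, -0.508, -0.0], [0.0, 0.001, -1.0]]
ft_force: [5.7, -1.0, -2.0]
grip_width: 0.0456
```

```bash
python3 st.py
```

```text
10.6333 [0.50421901 0.00231269 0.09447756] yaw 59.46676387111363 tilt [ 0.00133578 -0.00034071] [ 5.66196335 -1.02199732 -1.98511636] [-0.24628848 -0.88864716 -0.09983063] 0.04563259317419249
F along tool y 5.393425181056822 x 1.9954466596768385
```

Call:
{"api": "jog_arm", "payload": {
  "travel": [
    [0, 0, 0],
    [0, 0, 0],
    [0, 0, 0]
  ],
  "dr": [
    [0, 0, 0.015],
    [0, 0, 0.015],
    [0, 0, 0]
  ]
}}

```text
time_s: 10.88
position: [0.5043, 0.0023, 0.0945]
tool_rot: [[0.483, 0.876, 0.001], [0.876, -0.483, -0.0], [0.001, 0.001, -1.0]]
ft_force: [5.6, -2.1, -1.9]
grip_width: 0.0453
```

```bash
python3 st.py
```

```text
10.8833 [0.5042712  0.00227879 0.0944989 ] yaw 61.12786731083576 tilt [ 0.00147865 -0.00019799] [ 5.58476834 -2.1316284  -1.86048558] [-0.30762568 -0.93350046 -0.3354611 ] 0.04526577141965017
F along tool y 5.917256137336855 x 0.8289700321021567
```

The twist reaction has climbed to -0.34 N m at yaw 61°, about 55° from locked, so this is the stop. I'll ease off slightly.

Call:
{"api": "jog_arm", "payload": {
  "travel": [
    [0, 0, 0],
    [0, 0, 0],
    [0, 0, 0]
  ],
  "dr": [
    [0, 0, -0.012],
    [0, 0, -0.01],
    [0, 0, 0]
  ]
}}

```text
time_s: 11.13
position: [0.5042, 0.0023, 0.0945]
tool_rot: [[0.503, 0.864, 0.001], [0.864, -0.503, -0.0], [0.0, 0.001, -1.0]]
ft_force: [4.8, -0.6, -2.2]
grip_width: 0.0452
```

```bash
python3 -c "
from h import *
snap('wrist','w6')"; python3 st.py
```

```text
11.1833 [0.50423658 0.00228938 0.09447865] yaw 59.849577301029946 tilt [ 0.00138433 -0.000349  ] [ 5.50673373 -2.12741963 -2.1718262 ] [-0.28010783 -0.99524643 -0.15122352] 0.045184895769903054
F along tool y 5.827282922300626 x 0.9254224650559195
```

View pics/w6.png

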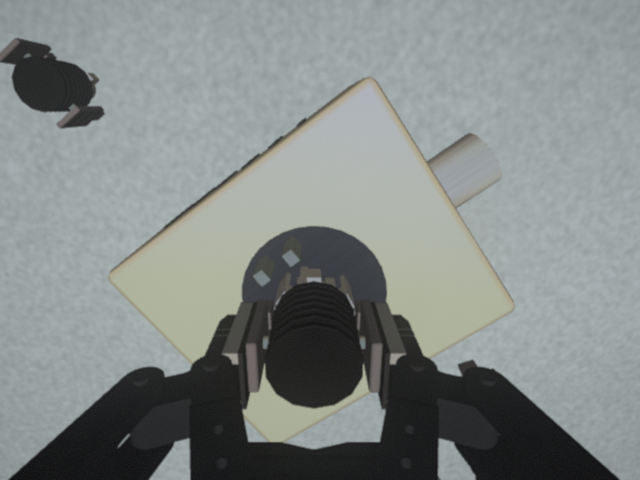

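Call:
{"api": "jog_arm", "payload": {
  "travel": [
    [0.0006, -0.0002, 0],
    [0, 0, 0],
    [0, 0, 0],
    [0, 0, 0]
  ],
  "dr": [
    [0, 0, 0],
    [0, 0, 0],
    [0, 0, 0],
    [0, 0, 0]
  ]
}}

```text
time_s: 11.52
position: [0.5043, 0.0023, 0.0944]
tool_rot: [[0.502, 0.865, 0.0], [0.865, -0.502, -0.0], [0.0, 0.0, -1.0]]
ft_force: [3.3, -0.3, -0.3]
grip_width: 0.0457
```

```bash
python3 st.py
```

```text
11.5167 [0.50431248 0.00227115 0.0944482 ] yaw 59.86073399252261 tilt [ 1.53264929e-04 -4.10936417e-05] [ 3.25731297 -0.3393323  -0.34594467] [-0.21556253 -0.6470068  -0.06037891] 0.04573056815325705
F along tool y 2.9872756677102643 x 1.3420368688224977
```

Call:
{"api": "jog_arm", "payload": {
  "travel": [
    [0, 0, 0.0005],
    [0, 0, 0.0005],
    [0, 0, 0]
  ],
  "dr": [
    [0, 0, 0],
    [0, 0, 0],
    [0, 0, 0]
  ]
}}

```text
time_s: 11.77
position: [0.5042, 0.0022, 0.0951]
tool_rot: [[0.502, 0.865, -0.0], [0.865, -0.502, -0.0], [-0.0, -0.0, -1.0]]
ft_force: [5.2, -2.9, -4.2]
grip_width: 0.0453
```

```bash
python3 st.py
```

```text
11.7667 [0.50423837 0.00219594 0.09513913] yaw 59.86591970306623 tilt [-0.00028239 -0.00016733] [ 5.21129591 -2.87508183 -4.15150239] [-0.35674638 -0.94366942 -0.09317405] 0.045251862807256925
F along tool y 5.951033453197377 x 0.13086843214598928
```

Call:
{"api": "jog_arm", "payload": {
  "travel": [
    [0.0005, -0.0003, 0],
    [0, 0, 0.0005],
    [0, 0, 0.0005],
    [0, 0, 0]
  ],
  "dr": [
    [0, 0, 0],
    [0, 0, 0],
    [0, 0, 0],
    [0, 0, 0]
  ]
}}

```text
time_s: 12.1
position: [0.5043, 0.0021, 0.0962]
tool_rot: [[0.502, 0.865, -0.001], [0.865, -0.502, 0.0], [-0.0, -0.001, -1.0]]
ft_force: [1.9, -1.1, -5.0]
grip_width: 0.045
```

```bash
python3 st.py
```

```text
12.1 [0.50427564 0.00210672 0.09616753] yaw 59.866590213331854 tilt [-0.00138267  0.00023429] [ 1.94721582 -1.12061973 -4.96406484] [-0.27273694 -0.31447743 -0.1813603 ] 0.04504188813175743
F along tool y 2.2531528988432545 x 0.010793740801455605
```

Call:
{"api": "jog_arm", "payload": {
  "travel": [
    [0, 0, 0.0005],
    [0, 0, 0.0005],
    [0, 0, 0]
  ],
  "dr": [
    [0, 0, 0],
    [0, 0, 0],
    [0, 0, 0]
  ]
}}

```text
time_s: 12.35
position: [0.5043, 0.0021, 0.0974]
tool_rot: [[0.502, 0.865, -0.001], [0.865, -0.502, 0.0], [-0.0, -0.001, -1.0]]
ft_force: [0.5, -1.0, -4.6]
grip_width: 0.0448
```

```bash
python3 st.py
```

```text
12.35 [0.50433845 0.00210408 0.09736407] yaw 59.86564536400559 tilt [-0.00107853  0.00021153] [ 0.45539201 -0.95141737 -4.57135945] [-0.10536381 -0.08696913 -0.11992499] 0.04483426175226085
F along tool y 0.8762347460882208 x -0.5925747579364014
```

Call:
{"api": "jog_arm", "payload": {
  "travel": [
    [0, 0, 0.0007],
    [0, 0, 0.0007],
    [0, 0, 0.0007],
    [0, 0, 0]
  ],
  "dr": [
    [0, 0, 0],
    [0, 0, 0],
    [0, 0, 0],
    [0, 0, 0]
  ]
}}

```text
time_s: 12.68
position: [0.5044, 0.0022, 0.0996]
tool_rot: [[0.502, 0.865, -0.001], [0.865, -0.502, 0.0], [-0.0, -0.001, -1.0]]
ft_force: [-1.4, 0.3, -3.5]
grip_width: 0.045
```

```bash
python3 -c "
from h import *
snap('wrist','w7')
a=cv2.imread('pics/w7.png')[210:430,200:430];b=cv2.imread('pics/w6.png')[210:430,200:430]
cv2.imwrite('pics/w7c.png',cv2.convertScaleAbs(cv2.resize(np.hstack([b,a]),(800,383)),alpha=1.8))"; python3 st.py
```

```text
12.7333 [0.50445998 0.00216753 0.09959057] yaw 59.86823063122664 tilt [-0.00066504  0.00026692] [-2.16967395 -0.11619923 -2.737919  ] [ 0.11935199  0.34209334 -0.04167076] 0.045094254635815685
F along tool y -1.816219794528865 x -1.189371034840903
```

View pics/w7c.png

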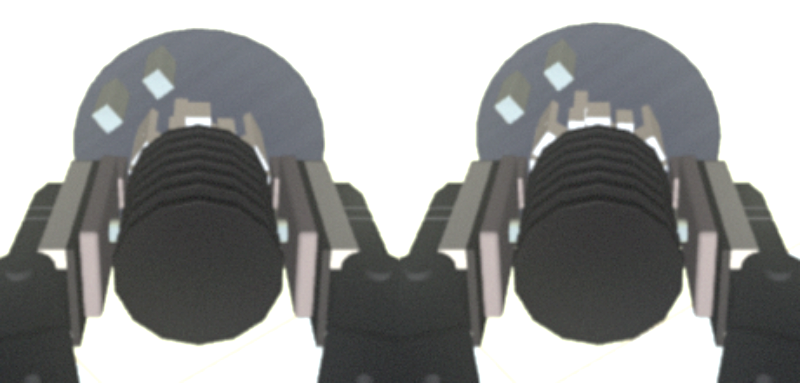

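The module is rising with the pads without slipping: it sits the same against the pads while the posts recede. I'll continue the lift.

Call:
{"api": "jog_arm", "payload": {
  "travel": [
    [-0.0003, 0, 0.001],
    [0, 0, 0.001],
    [0, 0, 0.001],
    [0, 0, 0.001],
    [0, 0, 0.001],
    [0, 0, 0]
  ],
  "dr": [
    [0, 0, 0],
    [0, 0, 0],
    [0, 0, 0],
    [0, 0, 0],
    [0, 0, 0],
    [0, 0, 0]
  ]
}}

```text
time_s: 13.23
position: [0.5046, 0.002, 0.1049]
tool_rot: [[0.502, 0.865, 0.001], [0.865, -0.502, -0.0], [0.0, 0.001, -1.0]]
ft_force: [-1.4, 0.8, -1.2]
grip_width: 0.0453
```

```bash
python3 st.py
```

```text
13.2333 [0.50457879 0.00199613 0.10487804] yaw 59.867704092242825 tilt [ 0.00052013 -0.00011817] [-1.44090893  0.75840456 -1.24351626] [ 0.10909973  0.22508221 -0.03358759] 0.04529689628545603
F along tool y -1.627547635070898 x -0.06761116318008525
```

Call:
{"api": "jog_arm", "payload": {
  "travel": [
    [0, 0, 0.0015],
    [0, 0, 0.0015],
    [0, 0, 0.0015],
    [0, 0, 0.0015],
    [0, 0, 0.0015],
    [0, 0, 0.0015],
    [0, 0, 0.0015],
    [0, 0, 0.0015],
    [0, 0, 0]
  ],
  "dr": [
    [0, 0, 0],
    [0, 0, 0],
    [0, 0, 0],
    [0, 0, 0],
    [0, 0, 0],
    [0, 0, 0],
    [0, 0, 0],
    [0, 0, 0],
    [0, 0, 0]
  ]
}}

```text
time_s: 13.98
position: [0.5046, 0.002, 0.1169]
tool_rot: [[0.502, 0.865, 0.001], [0.865, -0.502, -0.0], [0.0, 0.001, -1.0]]
ft_force: [-0.2, -0.7, -0.4]
grip_width: 0.0455
```

```bash
python3 st.py
```

```text
13.9833 [0.50463694 0.00195922 0.11685762] yaw 59.86244638157162 tilt [ 0.00064893 -0.00015608] [-0.24495534 -0.65363139 -0.41160586] [0.07367996 0.00578439 0.02280913] 0.045535690634917
F along tool y 0.11606764040103318 x -0.6883402982589394
```

Call:
{"api": "jog_arm", "payload": {
  "travel": [
    [0, 0, 0.004],
    [0, 0, 0.006],
    [0, 0, 0.008],
    [0, 0, 0.01],
    [0, 0, 0.01],
    [0, 0, 0.008],
    [0, 0, 0.006],
    [0, 0, 0.004],
    [0, 0, 0]
  ],
  "dr": [
    [0, 0, 0],
    [0, 0, 0],
    [0, 0, 0],
    [0, 0, 0],
    [0, 0, 0],
    [0, 0, 0],
    [0, 0, 0],
    [0, 0, 0],
    [0, 0, 0]
  ]
}}

```text
time_s: 14.73
position: [0.5047, 0.002, 0.1734]
tool_rot: [[0.502, 0.865, 0.001], [0.865, -0.502, -0.0], [0.0, 0.001, -1.0]]
ft_force: [0.2, 0.7, -1.7]
grip_width: 0.0455
```

Call:
{"api": "jog_arm", "payload": {
  "travel": [
    [-0.001, -0.004, 0],
    [-0.003, -0.01, 0],
    [-0.005, -0.018, 0],
    [-0.006, -0.022, 0],
    [-0.006, -0.022, 0],
    [-0.006, -0.022, 0],
    [-0.006, -0.022, 0],
    [-0.006, -0.022, 0],
    [-0.006, -0.022, 0],
    [-0.006, -0.022, 0],
    [-0.006, -0.022, 0],
    [-0.006, -0.022, 0],
    [-0.006, -0.022, 0],
    [-0.005, -0.018, 0],
    [-0.002, -0.008, 0],
    [-0.001, -0.004, 0],
    [0, 0, 0],
    [0, 0, 0]
  ],
  "dr": [
    [0, 0, 0],
    [0, 0, 0],
    [0, 0, 0],
    [0, 0, 0],
    [0, 0, 0],
    [0, 0, 0],
    [0, 0, 0],
    [0, 0, 0],
    [0, 0, 0],
    [0, 0, 0],
    [0, 0, 0],
    [0, 0, 0],
    [0, 0, 0],
    [0, 0, 0],
    [0, 0, 0],
    [0, 0, 0],
    [0, 0, 0],
    [0, 0, 0]
  ]
}}

```text
time_s: 16.23
position: [0.4274, -0.2794, 0.1724]
tool_rot: [[0.502, 0.865, -0.0], [0.865, -0.502, 0.001], [0.0, -0.001, -1.0]]
ft_force: [0.6, -0.1, -2.0]
grip_width: 0.0448
```

```bash
python3 -c "
from h import *
snap('wrist','w8');snap('scene','s8');snap('top','t8')
a=cv2.imread('pics/s8.png');cv2.imwrite('pics/s8c.png',cv2.resize(a[100:280,150:390],(800,600)))"; python3 st.py
```

```text
16.3833 [ 0.42766402 -0.27911264  0.1725699 ] yaw 59.930919415630136 tilt [-4.68121710e-05  2.31185048e-04] [-0.24245381 -0.12114879 -1.4524505 ] [-0.00630484 -0.00754943  0.02350317] 0.04545428398370176
F along tool y -0.1488969179827275 x -0.22658131822201844
```

View pics/s8c.png

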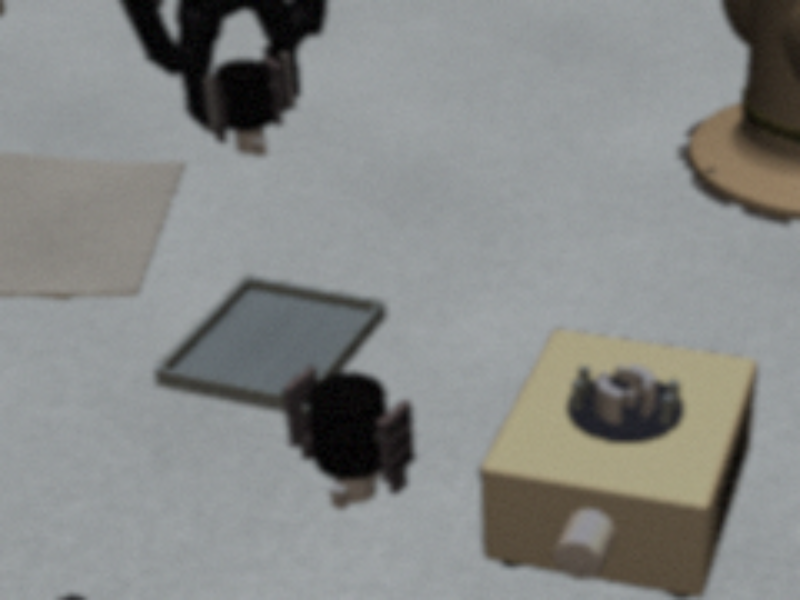

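View pics/w8.png

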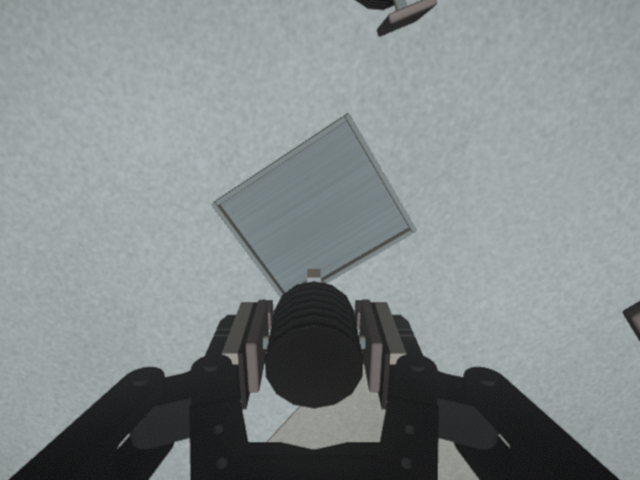

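The module is out and the socket is empty. The tray corners in the wrist view are at (347,114), (413,230) and (213,205). I'll cross-check the tray centre.

```bash
python3 -c "
from h import *
w=np.load('pics/w8.npz')
p=[onz(w,u,v,.014) for u,v in((213,205),(414,230),(347,114))];print((p[0]+p[1])/2,np.linalg.norm(p[0]-p[2]),np.linalg.norm(p[1]-p[2]))"
```

```text
[ 0.426118   -0.28202089  0.014     ] 0.12734613807519304 0.10807888178999879
```

Call:
{"api": "jog_arm", "payload": {
  "travel": [
    [-0.0005, -0.001, -0.005],
    [-0.0005, -0.001, -0.01],
    [0, 0, -0.015],
    [0, 0, -0.02],
    [0, 0, -0.02],
    [0, 0, -0.02],
    [0, 0, -0.018],
    [0, 0, -0.012],
    [0, 0, -0.01],
    [0, 0, -0.007],
    [0, 0, -0.005],
    [0, 0, -0.003],
    [0, 0, 0],
    [0, 0, 0]
  ],
  "dr": [
    [0, 0, 0],
    [0, 0, 0],
    [0, 0, 0],
    [0, 0, 0],
    [0, 0, 0],
    [0, 0, 0],
    [0, 0, 0],
    [0, 0, 0],
    [0, 0, 0],
    [0, 0, 0],
    [0, 0, 0],
    [0, 0, 0],
    [0, 0, 0],
    [0, 0, 0]
  ]
}}

```text
time_s: 17.55
position: [0.4266, -0.2821, 0.0278]
tool_rot: [[0.502, 0.865, 0.0], [0.865, -0.502, -0.0], [-0.0, 0.001, -1.0]]
ft_force: [-0.0, 0.7, -1.8]
grip_width: 0.0451
```

```bash
python3 st.py
```

```text
17.55 [ 0.42662199 -0.28209879  0.02782457] yaw 59.867810475633334 tilt [ 0.00041144 -0.00043444] [-0.01440857  0.72499962 -1.76466465] [-0.02491079 -0.01302066 -0.01700779] 0.0451442809243622
F along tool y -0.3774216325841517 x 0.620095579349243
```

Call:
{"api": "jog_arm", "payload": {
  "travel": [
    [0, 0, -0.001],
    [0, 0, -0.001],
    [0, 0, -0.001],
    [0, 0, -0.001],
    [0, 0, 0],
    [0, 0, 0]
  ],
  "dr": [
    [0, 0, 0],
    [0, 0, 0],
    [0, 0, 0],
    [0, 0, 0],
    [0, 0, 0],
    [0, 0, 0]
  ]
}}

```text
time_s: 18.05
position: [0.4264, -0.282, 0.0235]
tool_rot: [[0.502, 0.865, -0.0], [0.865, -0.502, 0.0], [0.0, -0.0, -1.0]]
ft_force: [0.5, 0.7, -1.5]
grip_width: 0.0455
```

Call:
{"api": "jog_arm", "payload": {
  "travel": [
    [0, 0, -0.0006],
    [0, 0, 0],
    [0, 0, 0]
  ],
  "dr": [
    [0, 0, 0],
    [0, 0, 0],
    [0, 0, 0]
  ]
}}

```text
time_s: 18.3
position: [0.4264, -0.282, 0.0229]
tool_rot: [[0.502, 0.865, -0.0], [0.865, -0.502, -0.0], [-0.0, -0.0, -1.0]]
ft_force: [0.7, -0.1, -2.8]
grip_width: 0.0452
```

Call:
{"api": "jog_arm", "payload": {
  "travel": [
    [0, 0, -0.0006],
    [0, 0, 0],
    [0, 0, 0]
  ],
  "dr": [
    [0, 0, 0],
    [0, 0, 0],
    [0, 0, 0]
  ]
}}

```text
time_s: 18.55
position: [0.4265, -0.2821, 0.0225]
tool_rot: [[0.502, 0.865, 0.0], [0.865, -0.502, -0.0], [-0.0, 0.0, -1.0]]
ft_force: [-0.4, 0.5, 0.9]
grip_width: 0.0454
```

Contact: Fz has gone from -2 N to +0.9 N. One small press to confirm.

Call:
{"api": "jog_arm", "payload": {
  "travel": [
    [0, 0, -0.0004],
    [0, 0, 0],
    [0, 0, 0],
    [0, 0, 0]
  ],
  "dr": [
    [0, 0, 0],
    [0, 0, 0],
    [0, 0, 0],
    [0, 0, 0]
  ]
}}

```text
time_s: 18.88
position: [0.4265, -0.2821, 0.0224]
tool_rot: [[0.502, 0.865, 0.0], [0.865, -0.502, -0.0], [-0.0, 0.001, -1.0]]
ft_force: [-0.7, 0.2, 5.4]
grip_width: 0.0453
```

```bash
python3 st.py
```

```text
18.8833 [ 0.42650558 -0.28207603  0.0224326 ] yaw 59.86399189214056 tilt [ 0.00035573 -0.00042017] [-0.7031141   0.22246322  5.36738461] [ 0.22094155  0.26600567 -0.01602485] 0.045299948745324455
F along tool y -0.7169834957912684 x -0.16159908399689848
```

Call:
{"api": "jog_arm", "payload": {
  "travel": [
    [0, 0, 0],
    [0, 0, 0],
    [0, 0, 0]
  ],
  "dr": [
    [0, 0, 0],
    [0, 0, 0],
    [0, 0, 0]
  ],
  "jaw": 0.05
}}

```text
time_s: 19.13
position: [0.4264, -0.2819, 0.0217]
tool_rot: [[0.502, 0.865, -0.0], [0.865, -0.502, 0.0], [0.0, -0.0, -1.0]]
ft_force: [-0.2, 0.2, -1.4]
grip_width: 0.0498
```

Call:
{"api": "jog_arm", "payload": {
  "travel": [
    [0, 0, 0],
    [0, 0, 0],
    [0, 0, 0]
  ],
  "dr": [
    [0, 0, 0],
    [0, 0, 0],
    [0, 0, 0]
  ],
  "jaw": 0.056
}}

```text
time_s: 19.38
position: [0.4265, -0.2821, 0.022]
tool_rot: [[0.502, 0.865, 0.0], [0.865, -0.502, -0.0], [-0.0, 0.0, -1.0]]
ft_force: [0.4, 0.5, -0.2]
grip_width: 0.0559
```

Call:
{"api": "jog_arm", "payload": {
  "travel": [
    [0, 0, 0],
    [0, 0, 0],
    [0, 0, 0],
    [0, 0, 0],
    [0, 0, 0],
    [0, 0, 0]
  ],
  "dr": [
    [0, 0, 0],
    [0, 0, 0],
    [0, 0, 0],
    [0, 0, 0],
    [0, 0, 0],
    [0, 0, 0]
  ],
  "jaw": 0.08
}}

```text
time_s: 19.88
position: [0.4265, -0.282, 0.0219]
tool_rot: [[0.502, 0.865, 0.0], [0.865, -0.502, -0.0], [-0.0, 0.0, -1.0]]
ft_force: [1.0, -0.5, 0.1]
grip_width: 0.0801
```

```bash
python3 -c "
from h import *
snap('wrist','w9')"; python3 st.py
```

```text
19.9333 [ 0.42644147 -0.281966    0.02190908] yaw 59.86509686819207 tilt [-5.07078442e-05  2.98317444e-05] [ 0.26740643  1.19115965 -0.33884562] [0.01054191 0.02384231 0.04197197] 0.07989594352770088
F along tool y -0.3667217663488424 x 1.1644173487919875
```

View pics/w9.png

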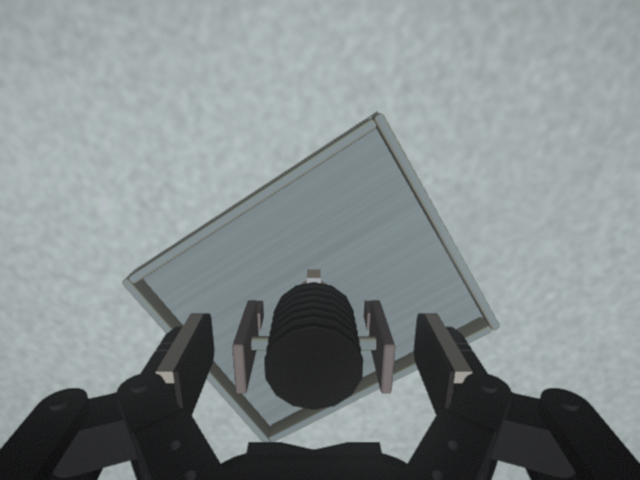

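The module is free and standing, with gaps on both sides: tabs at (243,345) and (380,345), pads at about (205,345) and (425,345). I'll retract straight up.

Call:
{"api": "jog_arm", "payload": {
  "travel": [
    [0, 0, 0.004],
    [0, 0, 0.008],
    [0, 0, 0.015],
    [0, 0, 0.02],
    [0, 0, 0.025],
    [0, 0, 0.03],
    [0, 0, 0.03],
    [0, 0, 0.025],
    [0, 0, 0.015],
    [0, 0, 0.008],
    [0, 0, 0],
    [0, 0, 0]
  ],
  "dr": [
    [0, 0, 0],
    [0, 0, 0],
    [0, 0, 0],
    [0, 0, 0],
    [0, 0, 0],
    [0, 0, 0],
    [0, 0, 0],
    [0, 0, 0],
    [0, 0, 0],
    [0, 0, 0],
    [0, 0, 0],
    [0, 0, 0]
  ]
}}

```text
time_s: 20.93
position: [0.4262, -0.2818, 0.2016]
tool_rot: [[0.502, 0.865, -0.0], [0.865, -0.502, 0.0], [0.0, -0.0, -1.0]]
ft_force: [-0.2, 0.2, -0.1]
grip_width: 0.0802
```

```bash
python3 -c "
from h import *
snap('wrist','w10');snap('scene','s10');snap('top','t10')"; python3 st.py
```

```text
21.0833 [ 0.42609568 -0.28166706  0.20073015] yaw 59.85883214759026 tilt [-0.00170069  0.00177458] [0.63877003 0.63239721 0.79405852] [ 0.00231053  0.0031313  -0.02017469] 0.0797979603258693
F along tool y 0.23298078288954543 x 0.8681786317932226
```

View pics/w10.png

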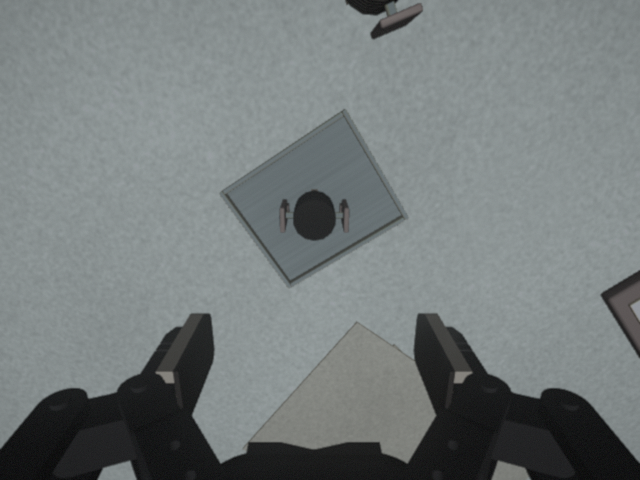

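View pics/s10.png

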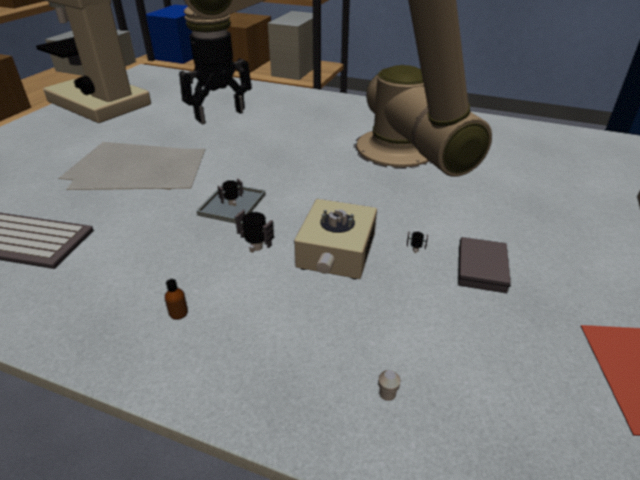

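The module stands upright near the middle of the tray, at (314,215) in the wrist view and (231,190) in the scene view. The bystanders are at the same pixels as at the start. One numeric check, then I'll hand in.

```bash
python3 -c "
from h import *
w=np.load('pics/w10.npz')
c=np.mean([onz(w,u,v,.014) for u,v in((344,110),(407,216),(290,286),(221,193))],0);l=onz(w,282.5,216,.057);r=onz(w,347.5,216,.057)
print(c,(l+r)/2,np.linalg.norm(l-r))
from rig import close_job
print(close_job())"
```

```text
[ 0.42698945 -0.28159783  0.014     ] [ 0.42783418 -0.28003912  0.057     ] 0.05066547188005128
the job is handed in; nothing more can be done
None
```

The lamp module is out of its socket and standing upright in the middle of the steel tray. I handed the job in at about 21 s of the allowed 72 s; the hand-in reports no verdict.

- **Removal:** I squeezed both tabs fully in (about 45 mm across them) and turned the module counter-clockwise. The stop came at about 54–55° from locked, with a peak twist of about 0.34 N m against the 0.4 limit. I backed off about 1° and lifted it straight out. Wrist readings after each move stayed under 7 N along any axis.
- **Placing:** I lowered it onto the tray floor until the wrist force turned upward (about 5 N) with the fingers still holding it. Then I opened the jaws in steps and retracted straight up.
- **Last checks:**
  - The module axis is within 2 mm of the tray's centre.
  - The tray looks flat.
  - The slide box, oil bottle and objective show no visible shift in the scene picture; I did not measure them.
  - The gripper is clear of everything.

One reading disagreed. The last measurement over the tabs gave about 51 mm instead of 54 mm; I read those pixels by eye and did not recheck them. The earlier close views gave 54 mm.

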